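# Lock and level the rigging shelf on the bow deck

## Task

Lock the small aluminium rigging shelf and level it: first swing its steel cabin hook fully closed into the catch, then turn the black levelling-foot knob until the bubble of the spirit level sits centred between its two lines. Last, press the spirit level down with the fingers against its springs until it is fully down on the shelf, and finish while holding it pressed there, hook closed and bubble still centred. Press firmly but not violently, and leave the loose gear lying on the deck where it is.

Things in the scene. Friction and masses are not known exactly. Their poses are not given: they have to be found in the camera images.
- stand: Fixed wooden stand. Origin: underside centre, on the deck. Base board 160 (x) by 370 (y) by 20 mm; at its +y end a block 150 by 56 mm (centre y +140, top 62 mm up) carries the shelf's hinge (along x, at y +110). The aluminium shelf, 150 by 285 by 12 mm, spans y +108 to -177, top 62 mm up when level, with rims 5 mm high on both long edges. Its -y end starts 3 to 7 mm too low.
- knob_top (a point): Top centre of the levelling-foot knob on the shelf at stand x 0, y -140: round, black, fluted, 40 mm diameter, 32 mm tall (flank: upper 26 mm), axis upright. Stiff (0.1 N m), stays where left. Clockwise from above raises that end: per radian 3.1 mm, and the bubble moves 5 mm towards stand -y. Needs 0.9 to 2.3 rad clockwise; 1.2 rad more remain to its stop.
- bubble_mid (a point): Middle of the white bubble (13 mm long) in the vial of the spirit level; it lies level with the bar's top and runs along the bar to the higher end, 0.4 mm per mrad of tilt, settling within a second after the shelf moves.
- vial_mid (a point): Middle of the vial, halfway between its two black lines (18 mm apart), on the top of the spirit level; its y axis runs along the bar to the hinge end (stand +y). The bubble is centred when its middle is here; it starts 4.5 to 11.5 mm towards stand +y, as the knob end is too low.
- level: Spirit level: aluminium bar 24 (x) by 140 (y) by 24 mm along stand y, centred at stand x +45, y 0, on springs on the shelf. Origin: underside centre, 6 mm above the shelf at rest (top 92 mm above the deck if level). Moves only straight down, 6 mm, until on the shelf; starts at about 3.5 N, is down at about 9 N, springs back if released. Green vial 50 mm long in the middle of its top.
- level_pad (a point): Point on the flat top of the spirit level, 50 mm from its middle towards the knob end (-y); bare metal, a good place to press without hiding the vial. The bare end is 42 mm long.
- vial_shelf (a point): Point on the shelf's top surface straight under the middle of the spirit level, fixed to the shelf, z up from the shelf. The level's top is 30 mm above it at rest, 24 mm when fully pressed.
- hook (a joint): Angle of the cabin hook, rad: 0 = closed, in its catch (a stop); grows as it swings open, towards stand -x. It moves with slight friction and stays where left. Starts at 0.7 to 1.2.
- hook_hinge (a point): Upright pivot of the hook on top of the bearing block, at stand x -25, y +140 mm, 62 mm above the deck. The closed hook points from here along stand -y; the open one at angle a points along (-sin a, -cos a) in the stand's x, y.
- hook_peg (a point): Top centre of the round upright steel peg at the hook's free end: 12 mm diameter, 85 mm from the pivot, top 112 mm above the deck, 39 mm clear above the hook's bar (8 mm thick, top 73 mm above the deck). The catch is a steel clip on the shelf, 16 mm wide along the bar, top 92 mm above the deck, its centre 25 mm from the closed peg towards the pivot.
- spool_b: Bystander: empty white spool, 54 mm wide, 40 mm tall, on the deck just beyond the stand.
- jig: Bystander: lime green jig body, 78 mm long, 20 mm tall, on the deck just in front of the stand.
- scale_hook: Bystander: stainless steel scale hook, 135 mm long, 18 mm tall, lying on the deck to the right.
- screwdriver: Bystander: screwdriver, 160 mm long, lying on the deck to the right.

How it is judged:
By the outcome, as a careful person would: the job done as asked, in the order asked, and still so for the second after the job is handed in, while the arm keeps its last pose, push and grip.
It also fails if it takes over 72 s, if anything falls off the work surface, if the arm or the gripper's body presses on something with over 40 N, if the wrist force passes 120 N, or if a joint passes its speed limit or range.

## Robot

A 7-joint arm with a two-finger parallel gripper is mounted at the origin on the work surface. World frame = base frame: x ahead of the robot, y to its left, z up, the work surface at z = 0. Lengths are in m, angles in rad, forces in N, time in s.
With the tool pointing down it reaches from about 0.425 to 0.925 m from the base axis. Payload 6.8 kg.
Tool frame: the origin (TCP) lies midway between the tips of the shut fingers; the grasp point (between the pads) lies 19 mm behind it (bot.grasp_offset is the distance from the TCP to the grasp point, in m); z points along the fingers, x is the direction in which the jaws open and shut, and the axes are right-handed (so a half turn about z gives the same grasp; the last joint's range is limited). The gripper opens to 85 mm and grips with 20 to 120 N. Pads are 22 mm wide; open, the fingers measure 114 mm over their backs; the gripper's body (76 mm by 85 mm) begins 54 mm behind the grasp point. The pads swing forward as they close: fully open they stand 13 mm farther back than shut.
Start: joints at [1.074, 0.477, 0.022, 1.555, -0.011, 1.109, -0.083], TCP at [0.256, -0.625, 0.231] pointing down, gripper open.
Joint ranges: [-2.96, 2.96], [-0.34, 2.1], [-1.41, 1.46], [0.24, 2.44], [-1.37, 4.51], [0.17, 1.92], [-2.96, 2.96]. Speed limits (rad/s): [2.39, 2.39, 3.14, 3.14, 3.14, 3.14, 3.14].

## Interface

Orientations are given as a unit quaternion [w, x, y, z].
In Python, from station import bot, imaging gives the robot as it stands. The module is installed in compiled form; this text tells all that it offers.
- The arm moves only by the tool apply_moves, never from a script. Its argument "increments" is a list of rows, each a list of 7 numbers: the shift along the tool's x, y, z in mm, then the turn, a rotation vector about the tool's x, y, z in degrees, then the closure, from -1 (fully open) to 1 (shut). In form: [[dx, dy, dz, rx, ry, rz, grip], ...]. A call has exactly 8 rows; each row shifts and turns the pose as measured when the row begins, along the tool's axes as they then stand; what a row does not reach is not made up. A row lasts 1/8 s, in which the tool goes at most 62.5 mm and 10.7 degrees, less where a joint would pass 70% of its speed; a pose out of reach is approached as far as the arm can. A call with a gripper value outside its range is refused whole. The fingers move at their own pace and stop on an object; "grip_force" is the grip in N (left out, the last holds). Time passes only in rows, so rows that do not move let the fingers close, or fill a call up. It gives the time, the measured TCP pose, the force and the opening at its end, in the units of the state.
- bot.get_obs(): the state, without advancing time (a new reading comes with each control period).
- imaging.read_camera(name): name is "side" or "top"; returns the picture (400x640x3 uint8, red, green, blue); there is no depth.
- imaging.get_calibration(name): a dict with "K" (3x3 intrinsics, pixels), "k1" (the pictures are not rectified: a ray, as slopes to the right and down, at radius r is drawn at 1 + k1 r^2 times it, then the intrinsics apply), "extrinsics" (4x4, takes a point from camera to world coordinates). Camera axes: x right, y down, z forward; pixel columns grow to the right and rows downward; lengths in m; the calibration is good to about 2 mm. A picture is of the moment at which its call begins. get_calibration takes no time and is no camera call.
- bot.hand_in(): hands the job in, once; it reports no verdict.
The state is a dict: "t": time; "q": joint angles; "joint_vel": joint speeds; "joint_torque": joint torques, N m; "eef_pos": TCP position; "tool_rot": TCP orientation; "contact_force": force on the tool from outside, world axes, zero at the start; "torque": the same for the moment, N m; "gripper_width": opening from 0.0 (shut) to 1.0 (fully open).
Only numpy, scipy, OpenCV 4.12 (cv2) and the standard library are available. Lean on these libraries where they do the work, as an engineer would, in place of code of your own. Each camera call takes 0.05 s, during which the arm holds its last target.

## Working session

There is one attempt and no reset: what is moved stays moved. The work goes in short steps, Python scripts to look and compute and a tool call to move; the robot and the scene stay as the last step left them, time stands still between calls to the robot, and variables do not carry over. Pictures are saved under pics/ and viewed, and the job is handed in when it is done.

Besides the shell and the picture viewer there is one more tool, called after ">>>" as name([rows], argument=value, ...), one row to a line, values as JSON. apply_moves: Moves the arm, as the interface text tells. Its arguments: {"type":"object","properties":{"increments":{"type":"array","items":{"type":"array","items":{"type":"number"}}},"grip_force":{"type":"number"}},"required":["increments"]}

```bash
mkdir -p pics; python3 - <<'E'
from station import bot, imaging
import cv2
for n in ("side","top"):
    im=imaging.read_camera(n); cv2.imwrite(f"pics/{n}0.png",im[:,:,::-1])
    c=imaging.get_calibration(n); print(n,c)
print(bot.get_obs(), bot.grasp_offset)
E
```

```text
side {'K': array([[370.363319  ,   0.        , 318.59284314],
       [  0.        , 370.363319  , 195.94022756],
       [  0.        ,   0.        ,   1.        ]]), 'k1': 0.025952623521646047, 'extrinsics': array([[-0.94959576, -0.21808474,  0.22518202,  0.42885671],
       [-0.31335018,  0.68080202, -0.66205761,  0.40716317],
       [-0.00891971, -0.69924792, -0.7148236 ,  0.62304269],
       [ 0.        ,  0.        ,  0.        ,  1.        ]])}
top {'K': array([[370.40841062,   0.        , 321.69648766],
       [  0.        , 370.40841062, 199.97084533],
       [  0.        ,   0.        ,   1.        ]]), 'k1': -0.036810243497416545, 'extrinsics': array([[-0.01906489, -0.99792248,  0.06154062,  0.53072164],
       [-0.99972855,  0.0198515 ,  0.01219592, -0.08170809],
       [-0.01339225, -0.0612914 , -0.99803007,  0.95889422],
       [ 0.        ,  0.        ,  0.        ,  1.        ]])}
{'t': 0.1, 'q': array([ 1.07389094,  0.47775418,  0.02232469,  1.55633077, -0.01151364,
        1.10929846, -0.08311383]), 'joint_vel': array([ 0.00085272, -0.00091192,  0.00065204, -0.00337475, -0.00026741,
        0.00090867, -0.00145657]), 'joint_torque': array([ 4.98764974e-03, -5.97753346e+01,  1.61408085e+00, -2.81952971e+01,
        1.28644524e-02,  5.04758253e-03, -5.07930883e-05]), 'eef_pos': array([ 0.25568632, -0.62413116,  0.23040716]), 'tool_rot': array([-4.20322963e-04,  8.30390679e-01, -5.57180966e-01, -7.17498718e-04]), 'contact_force': array([ 0.1648911 ,  0.24636019, -0.39064766]), 'torque': array([-0.02569097, -0.03029005,  0.0078624 ]), 'gripper_width': 0.9986847202641782} 0.0187
```

View pics/top0.png

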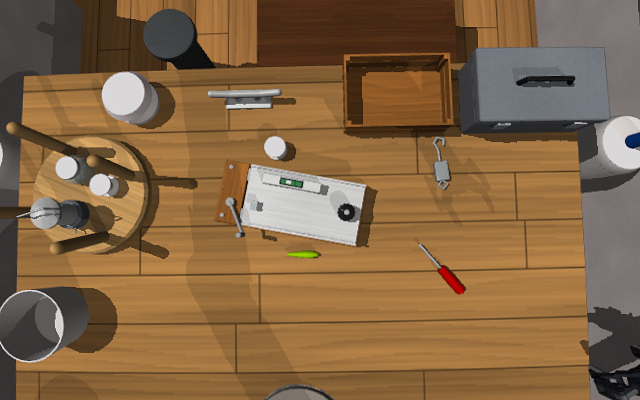

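View pics/side0.png

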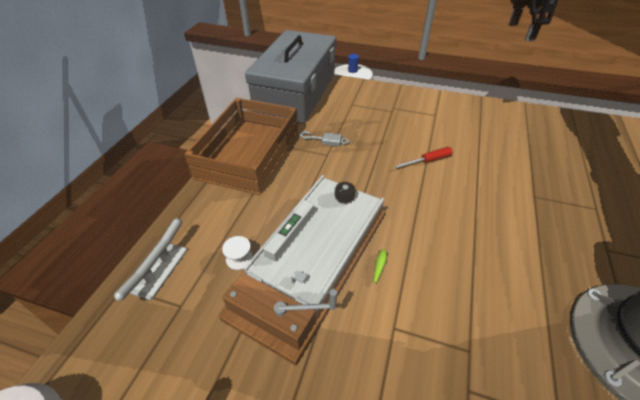

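```bash
cat > h.py <<'E'
from station import bot, imaging
import numpy as np, cv2
from scipy.spatial.transform import Rotation as R
from scipy.optimize import least_squares
C={n:imaging.get_calibration(n) for n in("side","top")}
def proj(n,P):
    c=C[n];P=np.atleast_2d(P);p=(P-c["extrinsics"][:3,3])@c["extrinsics"][:3,:3]
    s=p[:,:2]/p[:,2:];s=s*(1+c["k1"]*(s**2).sum(1,keepdims=True));K=c["K"]
    return s*[K[0,0],K[1,1]]+[K[0,2],K[1,2]]
def ray(n,uv):
    c=C[n];K=c["K"];d=(np.array(uv,float)-[K[0,2],K[1,2]])/[K[0,0],K[1,1]];s=d.copy()
    for _ in range(20): s=d/(1+c["k1"]*(s**2).sum())
    return c["extrinsics"][:3,3],c["extrinsics"][:3,:3]@np.r_[s,1]
def atz(n,uv,z):
    o,d=ray(n,uv);return o+d*(z-o[2])/d[2]
def crop(n,im,name,x0,y0,x1,y1,f):
    cv2.imwrite(f"pics/{name}.png",cv2.resize(im[y0:y1,x0:x1,::-1],None,fx=f,fy=f,interpolation=cv2.INTER_CUBIC))
def state():
    s=bot.get_obs();q=s["tool_rot"];r=R.from_quat([q[1],q[2],q[3],q[0]]);return s,r
E
python3 - <<'E'
import cv2
a=cv2.imread("pics/top0.png")[150:255,205:375];cv2.imwrite("pics/top0c.png",cv2.resize(a,None,fx=4.7,fy=4.7,interpolation=cv2.INTER_CUBIC))
a=cv2.imread("pics/side0.png")[170:365,210:400];cv2.imwrite("pics/side0c.png",cv2.resize(a,None,fx=3,fy=3,interpolation=cv2.INTER_CUBIC))
E
```

```text
(no output)
```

View pics/top0c.png

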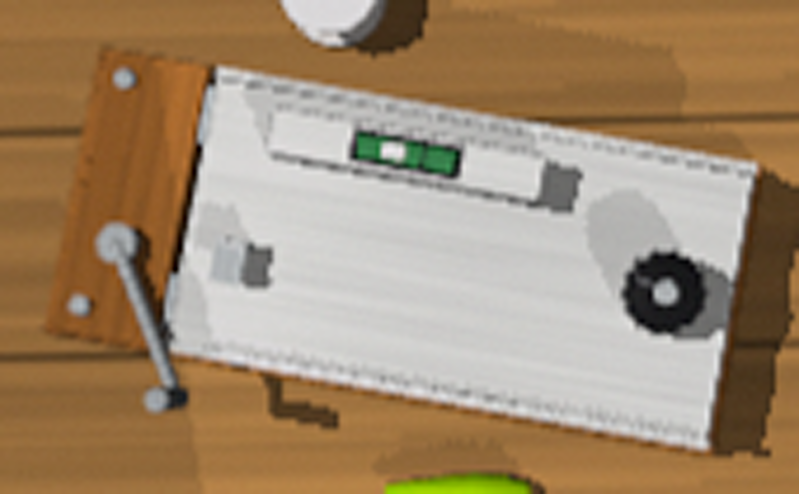

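View pics/side0c.png

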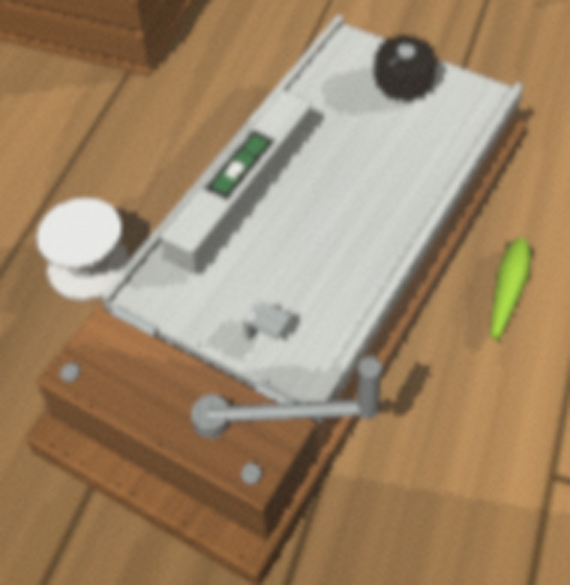

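```bash
cat > fit.py <<'E'
from h import *
def T(u,v): return ((u+.5)/4.7+205-.5,(v+.5)/4.7+150-.5)
def S(u,v): return ((u+.5)/3+210-.5,(v+.5)/3+170-.5)
obs=[("top",T(118,240),(-25,140,75)),("top",T(665,291),(0,-140,91)),("top",T(406,155),(45,0,90)),
("side",S(209,412),(-25,140,75)),("side",S(406,50),(0,-140,91)),("side",S(241,163),(45,0,90)),
("top",T(213,68),(75,112,62)),("top",T(108,50),(75,168,62)),("top",T(48,328),(-75,168,62))]
def W(p,P): 
    c,s=np.cos(p[2]),np.sin(p[2]);P=np.array(P)/1000
    return np.array([p[0]+c*P[0]-s*P[1],p[1]+s*P[0]+c*P[1],P[2]])
def f(p): return np.concatenate([proj(n,W(p[:3],P))[0]-uv for n,uv,P in obs])
r=least_squares(f,[0.5,0.0,0.0]) if 0 else min((least_squares(f,[0.5,0,a]) for a in(-1.5,0,1.5,3)),key=lambda r:r.cost)
p=r.x;np.save("stand.npy",p)
if __name__=="__main__":
    print(p,np.round(r.fun.reshape(-1,2),1))
    # peg triangulation
    g=lambda X:np.r_[proj("top",X)[0]-T(160,398),proj("side",X)[0]-S(371,365)]
    q=least_squares(g,[.5,0,.1]);print("peg",q.x,q.fun)
    d=q.x-W(p,(-25,140,112));c,s=np.cos(p[2]),np.sin(p[2]);x=c*d[0]+s*d[1];y=-s*d[0]+c*d[1]
    print("hook ang",np.arctan2(-x,-y),np.hypot(x,y))
    for k,P in dict(knob=(0,-140,90),pad=(45,-50,90),pegclosed=(-25,55,112),pivot=(-25,140,62)).items(): print(k,W(p,P))
    s,r=state();print(r.as_matrix())
E
python3 fit.py
```

```text
[ 0.58188327  0.00978456 -0.20223275] [[-0.7  1. ]
 [-0.1  1. ]
 [-0.1  0.4]
 [-0.6 -1.8]
 [-0.3  0.3]
 [-0.8  0.2]
 [-0.4 -0.1]
 [-0.3 -0.3]
 [ 0.4  0.7]]
peg [0.50546409 0.12044576 0.10882584] [ 0.262165    1.07234423 -0.74086977 -0.05877709]
hook ang 0.9935870845964054 0.08602606519049727
knob [ 0.55376328 -0.12736232  0.09      ]
pad [ 0.61592334 -0.04823504  0.09      ]
pegclosed [0.56843989 0.06868511 0.112     ]
pivot [0.58551274 0.15195286 0.062     ]
[[ 3.79097713e-01 -9.25356364e-01 -7.23216585e-04]
 [-9.25355158e-01 -3.79098390e-01  1.49761780e-03]
 [-1.66000040e-03  1.01488715e-04 -9.99998617e-01]]
```

```bash
cat > plan.py <<'E'
from h import *
# usage: plan([(pos,yaw,n),...],grip)
def Rt(yaw): # tool down, tool x at yaw
    c,s=np.cos(yaw),np.sin(yaw);return R.from_matrix(np.array([[c,s,0],[s,-c,0],[0,0,-1]]))
def plan(wps,grip):
    s,r=state();p=np.array(s["eef_pos"]);out=[]
    for pos,yaw,n in wps:
        pos=np.array(pos);tgt=Rt(yaw);rv=(r.inv()*tgt).as_rotvec()/n;d=(pos-p)/n
        for i in range(n):
            t=r.inv().apply(d)*1000;w=np.degrees(rv)
            out.append([*np.round(t,1),*np.round(w,1),grip]);r=r*R.from_rotvec(rv)
        p=pos;r=tgt
    print([[float(v) for v in o] for o in out]);return out
def show():
    s,r=state();m=r.as_matrix();print("t",round(s["t"],2),"p",np.round(s["eef_pos"],4),"yaw",round(np.arctan2(m[1,0],m[0,0]),3),"tilt",np.round(m[:2,2],3),"F",np.round(s["contact_force"],1),"w",round(s["gripper_width"],3),"q",np.round(s["q"],2))
E
python3 - <<'E'
from plan import *
show();plan([([.60,-.27,.25],-.7,8)],1)
E
```

```text
t 0.1 p [ 0.2557 -0.6241  0.2304] yaw -1.182 tilt [-0.001  0.001] F [ 0.2  0.2 -0.4] w 0.999 q [ 1.07  0.48  0.02  1.56 -0.01  1.11 -0.08]
[[-24.7, -56.6, -2.4, -0.0, 0.0, -3.5, 1.0], [-21.2, -58.0, -2.4, -0.0, 0.0, -3.5, 1.0], [-17.7, -59.2, -2.4, -0.0, 0.0, -3.5, 1.0], [-14.1, -60.1, -2.4, -0.0, 0.0, -3.5, 1.0], [-10.4, -60.9, -2.4, -0.0, 0.0, -3.5, 1.0], [-6.7, -61.4, -2.4, -0.0, 0.0, -3.5, 1.0], [-3.0, -61.7, -2.4, -0.0, 0.0, -3.5, 1.0], [0.7, -61.7, -2.4, -0.0, 0.0, -3.5, 1.0]]
```

>>> apply_moves([
  [-24.7,-56.6,-2.4,0,0,-3.5,1],
  [-21.2,-58,-2.4,0,0,-3.5,1],
  [-17.7,-59,-2.4,0,0,-3.5,1],
  [-14,-60,-2.4,0,0,-3.5,1],
  [-10.4,-61,-2.4,0,0,-3.5,1],
  [-6.7,-61,-2.4,0,0,-3.5,1],
  [-3,-61.7,-2.4,0,0,-3.5,1],
  [0.7,-61.7,-2.4,0,0,-3.5,1],
], grip_force=30)

```text
t: 1.1
eef_pos: [0.5973, -0.2668, 0.2452]
tool_rot: [0.0, 0.941, -0.339, -0.004]
contact_force: [1.6, -0.7, -0.6]
gripper_width: 0.004
```

```bash
python3 - <<'E'
from plan import *
show();plan([([.47,.14,.18],-.202,8)],1)
E
```

```text
t 1.1 p [ 0.5973 -0.2668  0.2452] yaw -0.691 tilt [-0.008  0.002] F [ 1.6 -0.7 -0.6] w 0.004 q [ 0.48  0.45 -0.22  1.57  0.1   1.14 -0.45]
[[-44.6, -29.1, 8.4, 0.0, 0.1, -3.5, 1.0], [-42.8, -31.7, 8.3, 0.0, 0.1, -3.5, 1.0], [-40.7, -34.3, 8.3, 0.0, 0.1, -3.5, 1.0], [-38.6, -36.7, 8.3, 0.0, 0.1, -3.5, 1.0], [-36.3, -39.0, 8.2, 0.0, 0.1, -3.5, 1.0], [-33.8, -41.1, 8.2, 0.0, 0.1, -3.5, 1.0], [-31.3, -43.1, 8.2, 0.0, 0.1, -3.5, 1.0], [-28.6, -45.0, 8.2, 0.0, 0.1, -3.5, 1.0]]
```

```bash
python3 - <<'E'
from plan import *
show();plan([([.490,.156,.17],-1.19,8)],1)
E
```

```text
t 1.1 p [ 0.5973 -0.2668  0.2452] yaw -0.691 tilt [-0.008  0.002] F [ 1.6 -0.7 -0.6] w 0.004 q [ 0.48  0.45 -0.22  1.57  0.1   1.14 -0.45]
[[-43.9, -32.2, 9.6, 0.0, 0.0, 3.6, 1.0], [-45.9, -29.4, 9.6, 0.0, 0.0, 3.6, 1.0], [-47.6, -26.5, 9.6, 0.0, 0.0, 3.6, 1.0], [-49.2, -23.5, 9.6, 0.0, 0.0, 3.6, 1.0], [-50.6, -20.3, 9.5, 0.0, 0.0, 3.6, 1.0], [-51.7, -17.1, 9.5, 0.0, 0.0, 3.6, 1.0], [-52.7, -13.9, 9.5, 0.0, 0.0, 3.6, 1.0], [-53.5, -10.6, 9.4, 0.0, 0.0, 3.6, 1.0]]
```

>>> apply_moves([
  [-44,-32,9.6,0,0,3.6,1.0],
  [-46,-29.4,9.6,0,0,3.6,1.0],
  [-47.6,-26.5,9.6,0,0,3.6,1.0],
  [-49.2,-23.5,9.6,0,0,3.6,1.0],
  [-50.6,-20.3,9.5,0,0,3.6,1.0],
  [-51.7,-17,9.5,0,0,3.6,1.0],
  [-52.7,-14,9.5,0,0,3.6,1.0],
  [-53.5,-10.6,9.4,0,0,3.6,1.0],
])

```text
t: 2.1
eef_pos: [0.4903, 0.1713, 0.1668]
tool_rot: [0.001, 0.823, -0.567, -0.004]
contact_force: [1.8, 0.4, 0.1]
gripper_width: -0.006
```

```bash
python3 - <<'E'
from plan import *
show();plan([([.492,.156,.095],-1.19,5),([.492,.156,.092],-1.19,3)],1)
E
```

```text
t 2.1 p [0.4903 0.1713 0.1668] yaw -1.207 tilt [-0.007  0.004] F [1.8 0.4 0.1] w -0.006 q [-0.18  0.32 -0.32  1.97  0.12  0.88 -1.78]
[[3.1, 0.7, 14.3, 0.1, 0.1, -0.2, 1.0], [3.0, 0.7, 14.3, 0.1, 0.1, -0.2, 1.0], [3.0, 0.7, 14.4, 0.1, 0.1, -0.2, 1.0], [3.0, 0.8, 14.4, 0.1, 0.1, -0.2, 1.0], [3.0, 0.8, 14.4, 0.1, 0.1, -0.2, 1.0], [0.0, 0.0, 1.0, 0.0, 0.0, 0.0, 1.0], [0.0, 0.0, 1.0, 0.0, 0.0, 0.0, 1.0], [0.0, 0.0, 1.0, 0.0, 0.0, 0.0, 1.0]]
```

>>> apply_moves([
  [0,1,14,0,0,0,1],
  [0,1,14,0,0,0,1],
  [0,1,14,0,0,0,1],
  [2,1,14,0,0,0,1],
  [2,0,14,0,0,0,1],
  [2,0,4,0,0,0,1.0],
  [2,0,0,0,0,0,1.0],
  [0,0,0,0,0,0,1],
])

```text
t: 3.1
eef_pos: [0.488, 0.1622, 0.0873]
tool_rot: [0.001, 0.824, -0.567, -0.005]
contact_force: [0.3, 1.4, 0.9]
gripper_width: -0.002
```

```bash
python3 - <<'E'
from plan import *
show()
im=imaging.read_camera("top");crop("top",im,"t1",205,150,375,255,4.7)
im=imaging.read_camera("side");crop("side",im,"s1",210,170,400,365,3)
E
```

```text
t 3.1 p [0.488  0.1622 0.0873] yaw -1.205 tilt [-0.009  0.003] F [0.3 1.4 0.9] w -0.002 q [-0.2   0.43 -0.3   2.04  0.18  0.71 -1.81]
```

View pics/s1.png

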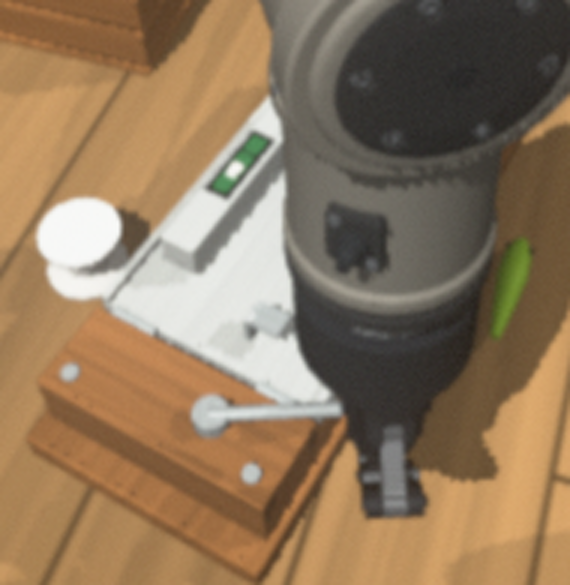

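```bash
cat > arc.py <<'E'
from plan import *
p=np.load("stand.npy")
def arc(a,D=.021,z=.092):
    c,s=np.cos(p[2]),np.sin(p[2]);M=np.array([[c,-s],[s,c]])
    l=np.array([-.025,.140])+.085*np.array([-np.sin(a),-np.cos(a)])-D*np.array([np.cos(a),-np.sin(a)])
    return np.r_[p[:2]+M@l,z],p[2]-a
E
python3 - <<'E'
from arc import *
print(arc(.99),arc(0))
plan([(*arc(a),1) for a in (1.05,.99,.88,.77,.66,.55,.44,.33)],1)
E
```

```text
(array([0.49876973, 0.14005117, 0.092     ]), np.float64(-1.1922327531717904)) (array([0.54786786, 0.07290311, 0.092     ]), np.float64(-0.20223275317179043))
[[19.7, -3.4, -4.7, 0.4, 0.3, 2.7, 1.0], [5.1, 1.1, 0.0, 0.0, 0.0, -3.4, 1.0], [9.5, 1.8, 0.0, 0.0, 0.0, -6.3, 1.0], [9.5, 1.8, 0.0, 0.0, 0.0, -6.3, 1.0], [9.5, 1.8, 0.0, 0.0, 0.0, -6.3, 1.0], [9.5, 1.8, 0.0, 0.0, 0.0, -6.3, 1.0], [9.5, 1.8, 0.0, 0.0, 0.0, -6.3, 1.0], [9.5, 1.8, 0.0, 0.0, 0.0, -6.3, 1.0]]
```

>>> apply_moves([
  [8,-1.5,-4.5,0.4,0.3,0,1.0],
  [10,-1,-1,0.0,0.0,0,1.0],
  [6,0,0,0.0,0.0,-2,1.0],
  [9,1.8,0.0,0.0,0.0,-6,1.0],
  [9.5,1.8,0.0,0.0,0.0,-6.3,1.0],
  [9.5,1.8,0.0,0.0,0.0,-6.3,1.0],
  [9.5,1.8,0.0,0.0,0.0,-6.3,1.0],
  [0,0,0.0,0.0,0.0,0,1.0],
])

```text
t: 4.2
eef_pos: [0.5165, 0.1003, 0.0955]
tool_rot: [-0.001, 0.935, -0.354, 0.002]
contact_force: [0.7, -0.1, -0.4]
gripper_width: -0.001
```

```bash
python3 - <<'E'
from arc import *
show()
im=imaging.read_camera("top");crop("top",im,"t2",205,150,375,255,4.7)
im=imaging.read_camera("side");crop("side",im,"s2",210,170,400,365,3)
plan([(*arc(a),1) for a in (.5,.4,.3,.2,.1,.05,0,0)],1)
E
```

```text
t 4.2 p [0.5165 0.1003 0.0955] yaw -0.724 tilt [0.004 0.001] F [ 0.7 -0.1 -0.4] w -0.001 q [ 0.01  0.44 -0.39  2.01  0.25  0.73 -1.26]
[[-0.6, 1.5, 3.4, -0.2, -0.1, -1.2, 1.0], [8.6, 1.7, 0.0, 0.0, 0.0, -5.7, 1.0], [8.6, 1.7, 0.0, 0.0, 0.0, -5.7, 1.0], [8.6, 1.7, 0.0, 0.0, 0.0, -5.7, 1.0], [8.6, 1.7, 0.0, 0.0, 0.0, -5.7, 1.0], [4.3, 0.9, 0.0, 0.0, 0.0, -2.9, 1.0], [4.3, 0.9, 0.0, 0.0, 0.0, -2.9, 1.0], [0.0, 0.0, 0.0, 0.0, 0.0, 0.0, 1.0]]
```

View pics/s2.png

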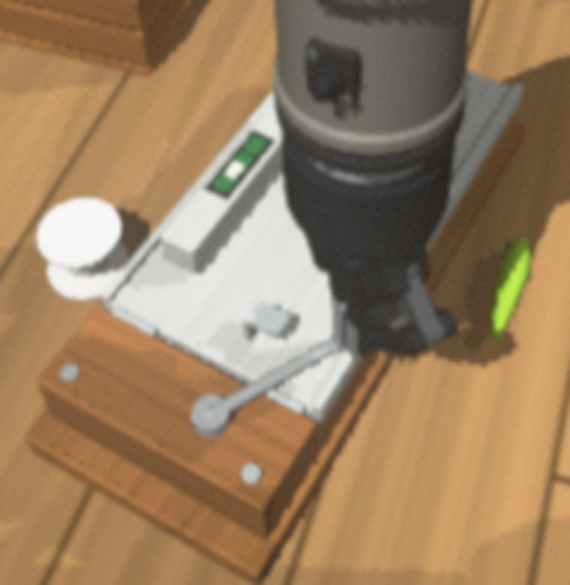

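>>> apply_moves([
  [5,1.5,3.4,0,0,-5,1.0],
  [8.6,1.7,0.0,0.0,0.0,-5.7,1.0],
  [8.6,1.7,0.0,0.0,0.0,-5.7,1.0],
  [8.6,1.7,0.0,0.0,0.0,-5.7,1.0],
  [6,1,0.0,0.0,0.0,-4,1.0],
  [3,0.5,0.0,0.0,0.0,-2.9,1.0],
  [2,0,0.0,0.0,0.0,-1,1.0],
  [0.0,0.0,0.0,0.0,0.0,0.0,1.0],
])

```text
t: 5.3
eef_pos: [0.5465, 0.0776, 0.0921]
tool_rot: [-0.0, 0.995, -0.096, 0.001]
contact_force: [-0.5, -0.2, -0.7]
gripper_width: -0.003
```

```bash
python3 - <<'E'
from arc import *
show()
print(arc(0))
im=imaging.read_camera("side");crop("side",im,"s3",210,170,400,365,3)
im=imaging.read_camera("top");crop("top",im,"t3",205,150,375,255,4.7)
E
```

```text
t 5.3 p [0.5465 0.0776 0.0921] yaw -0.191 tilt [0.001 0.   ] F [-0.5 -0.2 -0.7] w -0.003 q [ 0.14  0.5  -0.5   1.94  0.34  0.78 -0.74]
(array([0.54786786, 0.07290311, 0.092     ]), np.float64(-0.20223275317179043))
```

View pics/s3.png

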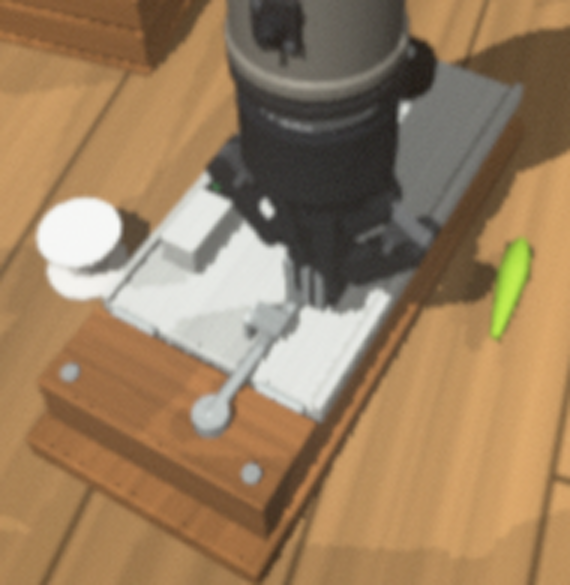

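>>> apply_moves([
  [0,4,-1,0,0,0,1.0],
  [2,1,-1,0.0,0.0,0,1.0],
  [2,0,0.0,0.0,0.0,-0.5,1.0],
  [2,0,0.0,0.0,0.0,0,1.0],
  [2,0,0.0,0.0,0.0,0,1.0],
  [2,0,0.0,0.0,0.0,0,1.0],
  [2,0,0.0,0.0,0.0,0,1.0],
  [2,0.0,0.0,0.0,0.0,0.0,1.0],
])

```text
t: 6.4
eef_pos: [0.5491, 0.0717, 0.093]
tool_rot: [0.002, 0.996, -0.09, -0.009]
contact_force: [-7.5, 0.6, 5.4]
gripper_width: 0.003
```

```bash
python3 - <<'E'
from arc import *
show()
print(arc(0))
im=imaging.read_camera("side");crop("side",im,"s4",210,170,400,365,3)
E
```

```text
t 6.4 p [0.5491 0.0717 0.093 ] yaw -0.179 tilt [-0.019 -0.003] F [-7.5  0.6  5.4] w 0.003 q [ 0.15  0.51 -0.51  1.92  0.33  0.81 -0.71]
(array([0.54786786, 0.07290311, 0.092     ]), np.float64(-0.20223275317179043))
```

View pics/s4.png

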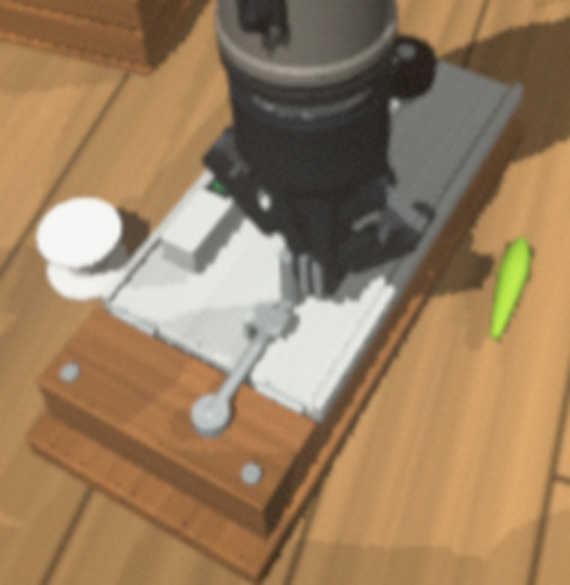

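>>> apply_moves([
  [4,0,0,0,0,0,1.0],
  [4,0,0,0.0,0.0,0,1.0],
  [0,0,0.0,0.0,0.0,0,1.0],
  [-10,0,0.0,0.0,0.0,0,1.0],
  [-20,0,-10,0.0,0.0,0,1.0],
  [0,20,-40,0.0,0.0,0,1.0],
  [0,20,-40,0.0,0.0,0,0],
  [0,20,-40,0.0,0.0,0.0,-1],
])

```text
t: 7.45
eef_pos: [0.5094, 0.0192, 0.2241]
tool_rot: [0.004, 0.996, -0.086, -0.02]
contact_force: [1.2, -0.3, -0.6]
gripper_width: 0.418
```

```bash
python3 - <<'E'
from arc import *
show()
print(arc(0))
im=imaging.read_camera("side");crop("side",im,"s5",210,170,400,365,3)
im=imaging.read_camera("top");crop("top",im,"t5",205,150,375,255,4.7)
E
```

```text
t 7.45 p [0.5094 0.0192 0.2241] yaw -0.172 tilt [-0.04  -0.004] F [ 1.2 -0.3 -0.6] w 0.418 q [ 0.32  0.29 -0.57  1.89  0.17  1.05 -0.49]
(array([0.54786786, 0.07290311, 0.092     ]), np.float64(-0.20223275317179043))
```

View pics/s5.png

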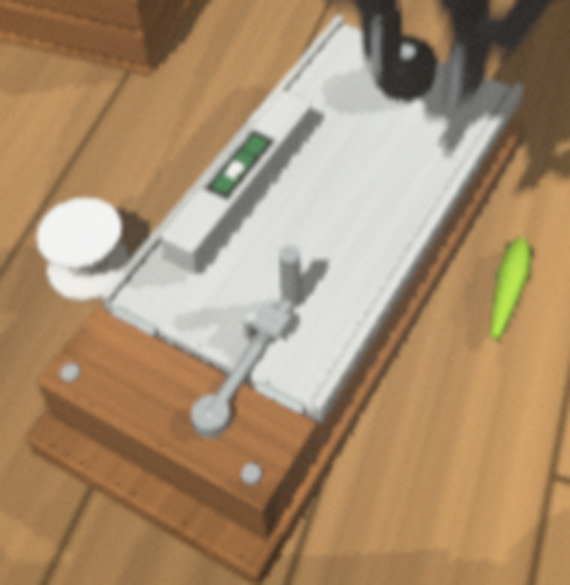

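View pics/t5.png

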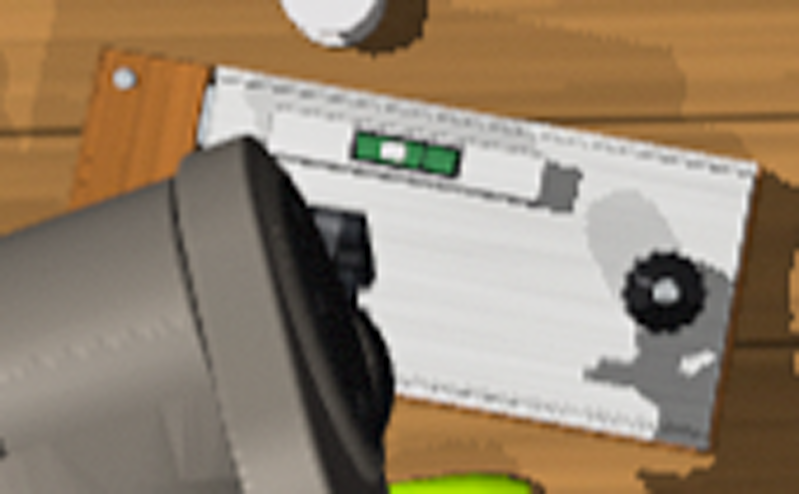

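```bash
python3 - <<'E'
from plan import *
from fit import T,S,W
p=np.load("stand.npy")
def tri(a,b):
    g=lambda X:np.r_[proj("top",X)[0]-T(*a),proj("side",X)[0]-S(*b)]
    q=least_squares(g,[.5,0,.1]);return q.x,q.fun
print(tri((665,291),(406,50)))
e=(proj("side",W(p,(-25,55,112)))[0]-[209.5,169.5])*3-.5;print("peg exp",e)
for a in(.05,.1): print((proj("side",W(p,(-25-85*np.sin(a),140-85*np.cos(a),112)))[0]-[209.5,169.5])*3-.5)
plan([([.553,-.126,.16],.3,8)],-1)
E
```

```text
(array([ 0.55446744, -0.12803276,  0.09121665]), array([ 0.15660358,  0.65287669, -0.58792558, -0.04616586]))
peg exp [287.51004445 251.58210513]
[293.93051026 254.812787  ]
[300.17157465 258.32815074]
[[8.4, 16.7, 8.3, 0.0, 0.2, -3.4, -1.0], [7.4, 17.2, 8.3, 0.0, 0.2, -3.4, -1.0], [6.3, 17.6, 8.4, 0.0, 0.2, -3.4, -1.0], [5.2, 17.9, 8.4, 0.0, 0.2, -3.4, -1.0], [4.1, 18.2, 8.4, 0.0, 0.2, -3.4, -1.0], [3.0, 18.4, 8.4, 0.0, 0.2, -3.4, -1.0], [1.8, 18.6, 8.4, 0.0, 0.2, -3.4, -1.0], [0.7, 18.7, 8.4, 0.0, 0.2, -3.4, -1.0]]
```

>>> apply_moves([
  [8.4,16.7,8.3,0.0,0.2,-3.4,-1.0],
  [7.4,17.2,8.3,0.0,0.2,-3.4,-1.0],
  [6.3,17.6,8.4,0.0,0.2,-3.4,-1.0],
  [5.2,17.9,8.4,0.0,0.2,-3.4,-1.0],
  [4.1,18.2,8.4,0.0,0.2,-3.4,-1.0],
  [3.0,18.4,8.4,0.0,0.2,-3.4,-1.0],
  [1.8,18.6,8.4,0.0,0.2,-3.4,-1.0],
  [0.7,18.7,8.4,0.0,0.2,-3.4,-1.0],
])

```text
t: 8.55
eef_pos: [0.5545, -0.1258, 0.156]
tool_rot: [0.002, 0.987, 0.159, 0.001]
contact_force: [-0.5, -0.2, -0.8]
gripper_width: 0.999
```

```bash
python3 - <<'E'
from plan import *
show()
im=imaging.read_camera("side");crop("side",im,"s6",210,120,400,315,3)
im=imaging.read_camera("top");crop("top",im,"t6",205,150,375,255,4.7)
plan([([.554,-.127,.085],.3,5),([.554,-.127,.060],.3,3)],-1)
E
```

```text
t 8.55 p [ 0.5545 -0.1258  0.156 ] yaw 0.318 tilt [ 0.002 -0.003] F [-0.5 -0.2 -0.8] w 0.999 q [ 0.56  0.45 -0.57  1.86  0.3   0.92  0.17]
[[0.1, -0.2, 14.0, 0.0, 0.0, 0.2, -1.0], [0.1, -0.2, 14.0, 0.0, 0.0, 0.2, -1.0], [0.1, -0.2, 14.0, 0.0, 0.0, 0.2, -1.0], [0.1, -0.1, 14.0, 0.0, 0.0, 0.2, -1.0], [0.1, -0.1, 14.0, 0.0, 0.0, 0.2, -1.0], [0.0, 0.0, 8.3, 0.0, 0.0, 0.0, -1.0], [0.0, 0.0, 8.3, 0.0, 0.0, 0.0, -1.0], [0.0, 0.0, 8.3, 0.0, 0.0, 0.0, -1.0]]
```

View pics/s6.png

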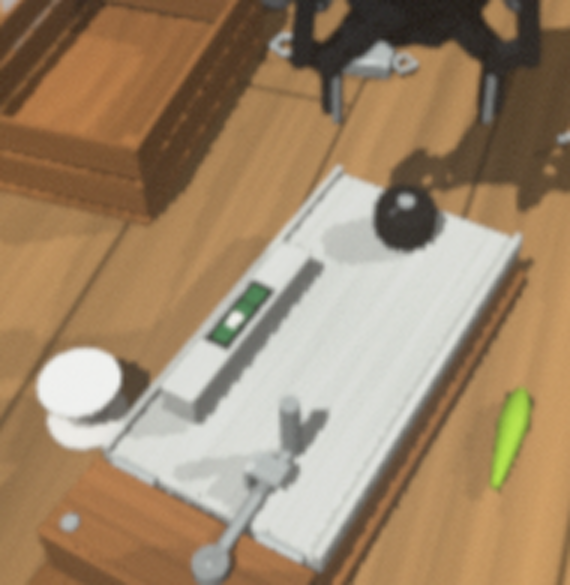

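View pics/t6.png

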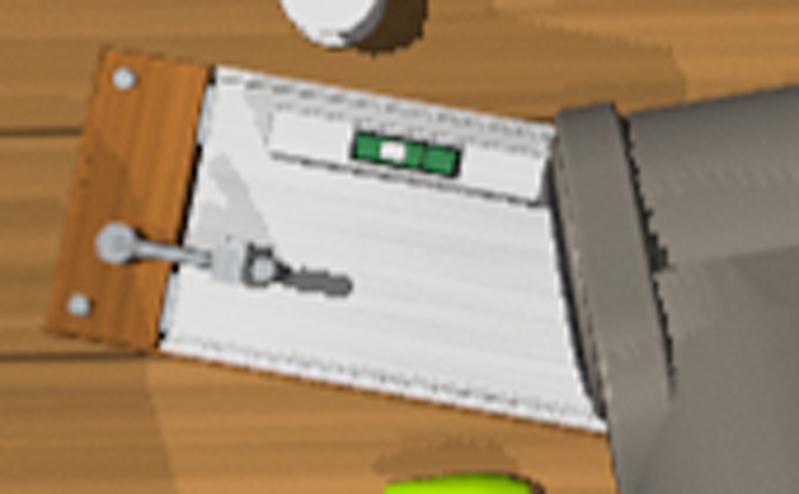

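>>> apply_moves([
  [0,0,14.0,0.0,0.0,0.2,-1.0],
  [0,0,14.0,0.0,0.0,0.2,-1.0],
  [0,0,14.0,0.0,0.0,0.2,-1.0],
  [0,0,14.0,0.0,0.0,0.2,-1.0],
  [0,0,14.0,0.0,0.0,0.2,-1.0],
  [0.0,0.0,10,0.0,0.0,0.0,-1.0],
  [0.0,0.0,8,0.0,0.0,0.0,-1.0],
  [0.0,0.0,0,0.0,0.0,0.0,-1.0],
])

```text
t: 9.65
eef_pos: [0.553, -0.1239, 0.0605]
tool_rot: [0.001, 0.989, 0.147, -0.001]
contact_force: [-0.2, 0.5, 0.0]
gripper_width: 1.0
```

```bash
python3 - <<'E'
from plan import *
show()
im=imaging.read_camera("side");crop("side",im,"s7",210,120,400,315,3)
E
```

```text
t 9.65 p [ 0.553  -0.1239  0.0605] yaw 0.296 tilt [-0.001 -0.002] F [-0.2  0.5  0. ] w 1.0 q [ 0.5   0.57 -0.51  1.92  0.4   0.75  0.06]
```

View pics/s7.png

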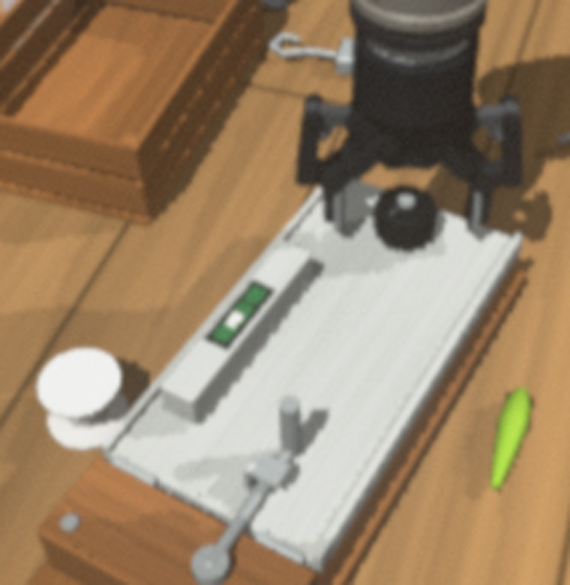

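>>> apply_moves([
  [0,3.5,0,0,0,0,-1.0],
  [0,1,0,0,0,0,-1],
  [0,0,0,0,0,0,1],
  [0,0,0,0,0,0,1],
  [0,0,0,0,0,0,1],
  [0,0,0,0,0,0,1],
  [0,0,0,0,0,0,1],
  [0,0,0,0,0,0,1],
], grip_force=45)

```text
t: 10.7
eef_pos: [0.555, -0.1293, 0.0629]
tool_rot: [0.002, 0.989, 0.147, -0.0]
contact_force: [0.0, -0.1, 0.2]
gripper_width: 0.455
```

```bash
python3 - <<'E'
from plan import *
show()
im=imaging.read_camera("side");crop("side",im,"s8",210,120,400,315,3)
im=imaging.read_camera("top");crop("top",im,"t8",260,165,320,200,13)
E
```

```text
t 10.7 p [ 0.555  -0.1293  0.0629] yaw 0.295 tilt [ 0.    -0.003] F [ 0.  -0.1  0.2] w 0.455 q [ 0.51  0.57 -0.51  1.91  0.4   0.75  0.07]
```

View pics/s8.png

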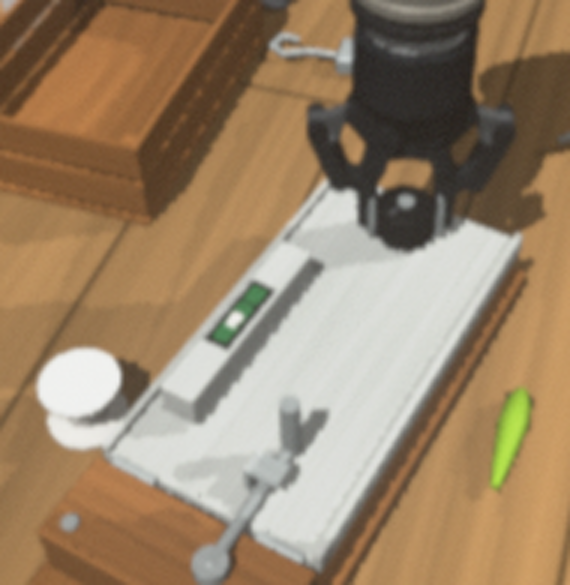

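View pics/t8.png

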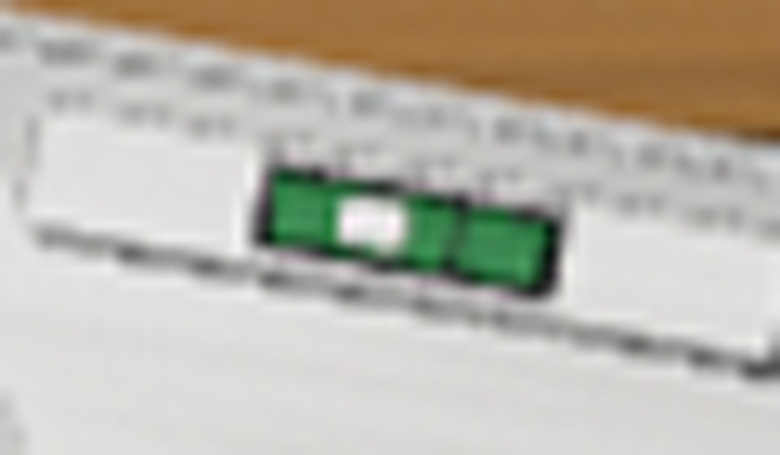

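>>> apply_moves([
  [0,0,-0.4,0,0,8,1],
  [0,0,-0.4,0,0,8,1],
  [0,0,-0.4,0,0,8,1],
  [0,0,-0.4,0,0,8,1],
  [0,0,-0.4,0,0,8,1],
  [0,0,-0.4,0,0,8,1],
  [0,0,-0.4,0,0,8,1],
  [0,0,0,0,0,0,1],
])

```text
t: 11.8
eef_pos: [0.5529, -0.1285, 0.066]
tool_rot: [0.003, 0.938, -0.347, -0.002]
contact_force: [1.1, -0.7, -0.5]
gripper_width: 0.452
```

```bash
python3 - <<'E'
from plan import *
show()
im=imaging.read_camera("side");crop("side",im,"s9",210,120,400,315,3)
im=imaging.read_camera("top");crop("top",im,"t9",260,165,320,200,13)
E
```

```text
t 11.8 p [ 0.5529 -0.1285  0.066 ] yaw -0.709 tilt [-0.005 -0.004] F [ 1.1 -0.7 -0.5] w 0.452 q [ 0.32  0.53 -0.26  1.93  0.21  0.72 -0.77]
```

View pics/s9.png

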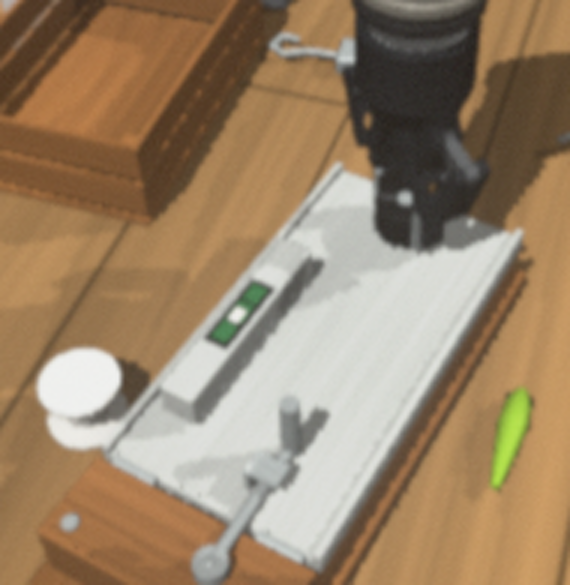

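View pics/t9.png

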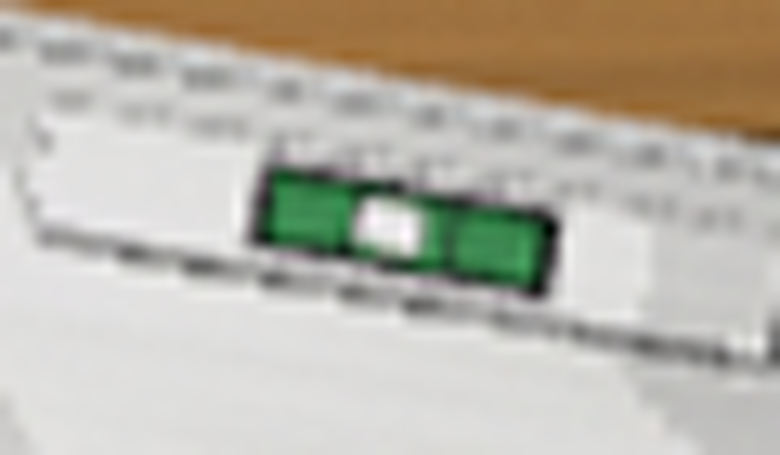

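```bash
cat > bub.py <<'E'
from plan import *
from fit import W
p=np.load("stand.npy")
def meas(n,im,z=91,tag=None):
    # warp to stand xy plane at z: 10 px/mm, y from -40..40, x 30..60
    src=np.float32([proj(n,W(p,P))[0] for P in((33,40,z),(57,40,z),(57,-40,z),(33,-40,z))])
    dst=np.float32([(0,0),(0,240),(800,240),(800,0)])
    w=cv2.warpPerspective(im,cv2.getPerspectiveTransform(src,dst),(800,240),flags=cv2.INTER_CUBIC).astype(float)
    if tag: cv2.imwrite(f"pics/{tag}.png",w[:,:,::-1].clip(0,255))
    g=((w[:,:,1]-w[:,:,0])).clip(0)  # greenness
    rows=g.sum(1);r0=int(round((rows*np.arange(240)).sum()/rows.sum()))
    b=slice(r0-25,r0+25)
    gr=g[b].mean(0);red=w[b,:,0].mean(0)
    gx=np.arange(800)
    m=gr>0.35*np.percentile(gr,95);e=gx[m];lo,hi=e[0],e[-1]
    ins=(gx>lo+20)&(gx<hi-20);rr=np.where(ins,red-np.median(red[ins]),0).clip(0)
    rr[rr<0.3*rr.max()]=0
    # main blob
    bm=(rr*gx).sum()/rr.sum()
    dark=np.where(ins&(np.abs(gx-bm)>30),w[b].sum(2).mean(0),1e9)
    print(n,"row",r0,"vial",lo/10-40,hi/10-40,"bubble",round(bm/10-40,2),"off(-y dir)",round(bm/10-(lo+hi)/20,2),"bub width",(rr>0.5*rr.max()).sum()/10)
def both(tag=None):
    for n in("top","side"): meas(n,imaging.read_camera(n),tag=tag and tag+n)
E
python3 - <<'E'
from bub import *
both("b9")
E
```

```text
top row 136 vial -25.9 24.400000000000006 bubble -2.9 off(-y dir) -2.15 bub width 11.5
side row 117 vial -24.8 26.099999999999994 bubble -0.5 off(-y dir) -1.15 bub width 13.1[ WARN:0@3.890] global loadsave.cpp:1063 imwrite_ Unsupported depth image for selected encoder is fallbacked to CV_8U.
```

View pics/b9top.png

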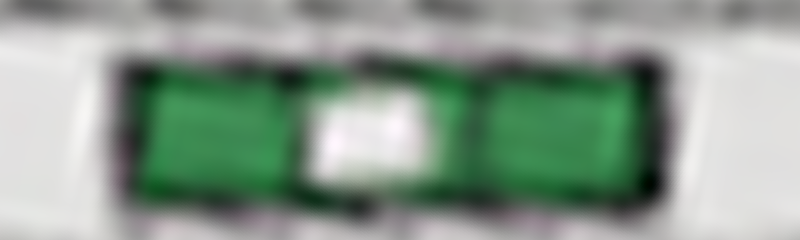

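View pics/b9side.png

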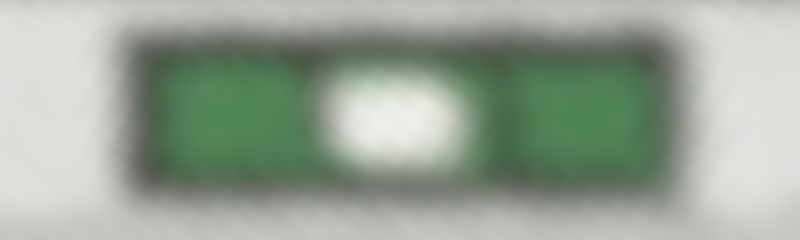

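>>> apply_moves([
  [0,0,-0.3,0,0,4,1],
  [0,0,-0.3,0,0,4,1],
  [0,0,-0.3,0,0,4,1],
  [0,0,0,0,0,3,1],
  [0,0,0,0,0,0,1],
  [0,0,0,0,0,0,1],
  [0,0,0,0,0,0,1],
  [0,0,0,0,0,0,1],
])

```text
t: 13.0
eef_pos: [0.5526, -0.128, 0.0668]
tool_rot: [0.002, 0.885, -0.465, -0.002]
contact_force: [-0.3, -0.7, 2.3]
gripper_width: 0.454
```

```bash
python3 - 2>/dev/null <<'E'
from bub import *
show()
both("b10")
a=cv2.imread("pics/b10top.png");b=cv2.imread("pics/b10side.png");cv2.imwrite("pics/b10.png",np.vstack([a,b]))
E
```

```text
t 13.0 p [ 0.5526 -0.128   0.0668] yaw -0.967 tilt [-0.005 -0.001] F [-0.3 -0.7  2.3] w 0.454 q [ 0.27  0.52 -0.2   1.93  0.16  0.71 -0.99]
top row 136 vial -26.2 24.200000000000003 bubble -1.49 off(-y dir) -0.49 bub width 11.9
side row 118 vial -24.7 26.099999999999994 bubble 0.95 off(-y dir) 0.25 bub width 12.8
```

View pics/b10.png

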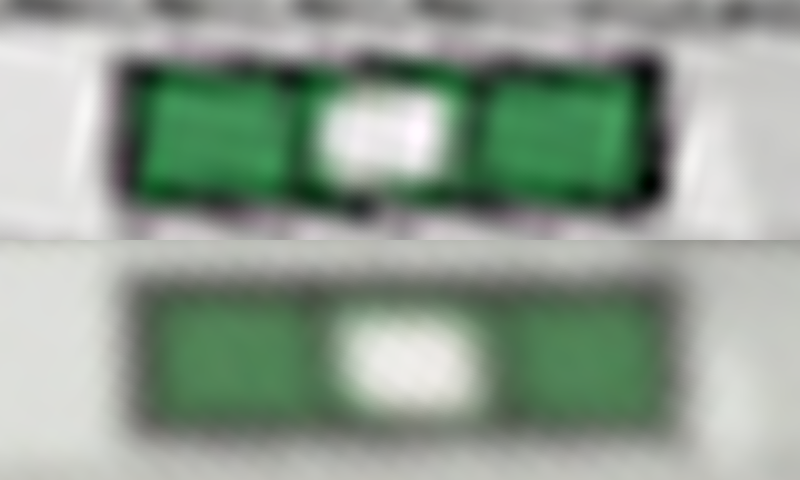

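>>> apply_moves([
  [0,0,0,0,0,0,-1],
  [0,0,0,0,0,0,-1],
  [0,0,0,0,0,0,-1],
  [0,0,0,0,0,0,-1],
  [0,0,-10,0,0,0,-1],
  [0,0,-25,0,0,0,-1],
  [0,0,-35,0,0,0,-1],
  [0,0,-30,0,0,0,-1],
])

```text
t: 14.1
eef_pos: [0.552, -0.1273, 0.1689]
tool_rot: [0.002, 0.886, -0.464, -0.004]
contact_force: [0.5, -0.0, 0.4]
gripper_width: 1.0
```

```bash
python3 - 2>/dev/null <<'E'
from bub import *
show()
im=imaging.read_camera("side");crop("side",im,"s11",210,120,400,315,3)
both("b11")
a=cv2.imread("pics/b11top.png");b=cv2.imread("pics/b11side.png");cv2.imwrite("pics/b11.png",np.vstack([a,b]))
t=W(p,(45,-52,130));print(t)
plan([(t,p[2]-np.pi/2,8)],1)
E
```

```text
t 14.1 p [ 0.552  -0.1273  0.1689] yaw -0.965 tilt [-0.009 -0.   ] F [ 0.5 -0.   0.4] w 1.0 q [ 0.29  0.38 -0.22  1.86  0.11  0.92 -0.95]
top row 136 vial -26.2 24.299999999999997 bubble -1.6 off(-y dir) -0.65 bub width 12.0
side row 118 vial -24.8 26.200000000000003 bubble 0.99 off(-y dir) 0.29 bub width 12.8
[ 0.61552162 -0.05019428  0.13      ]
[[-3.5, -11.9, 4.9, 0.0, -0.0, 5.8, 1.0], [-4.7, -11.5, 4.9, 0.0, -0.0, 5.8, 1.0], [-5.8, -11.0, 4.9, 0.0, -0.0, 5.8, 1.0], [-6.9, -10.3, 4.9, 0.0, -0.0, 5.8, 1.0], [-7.9, -9.6, 4.9, 0.0, -0.0, 5.8, 1.0], [-8.8, -8.7, 4.9, 0.0, -0.0, 5.8, 1.0], [-9.7, -7.8, 4.9, 0.0, -0.0, 5.8, 1.0], [-10.4, -6.8, 4.9, 0.0, -0.0, 5.8, 1.0]]
```

View pics/b11.png

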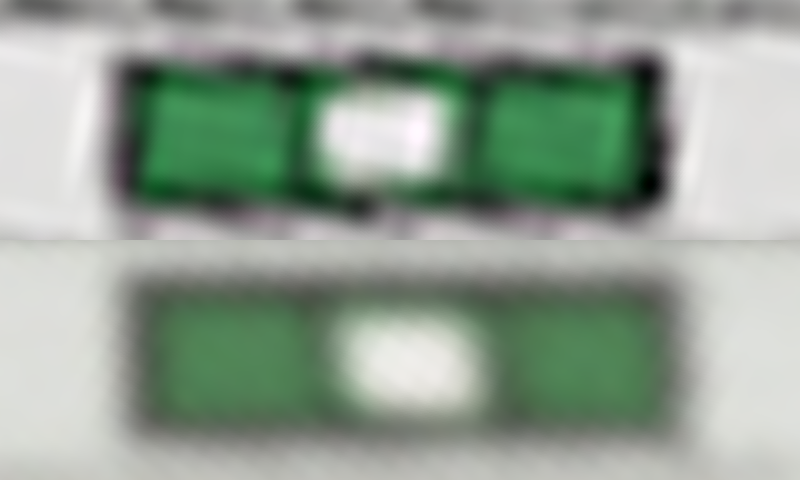

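View pics/s11.png

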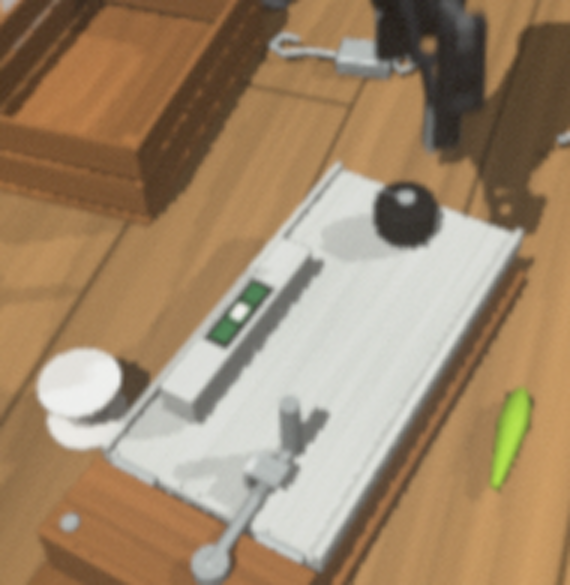

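>>> apply_moves([
  [-3.5,-11.9,3,0.0,0.3,5.8,1.0],
  [-4.7,-11.5,3,0.0,0,5.8,1.0],
  [-5.8,-11.0,3,0.0,0,5.8,1.0],
  [-6.9,-10.3,5,0.0,0,5.8,1.0],
  [-7.9,-9.6,5,0.0,0,5.8,1.0],
  [-8.8,-8.7,5,0.0,0,5.8,1.0],
  [-9.7,-7.8,5,0.0,0,5.8,1.0],
  [-10.4,-6.8,5,0.0,0,5.8,1.0],
])

```text
t: 15.25
eef_pos: [0.6119, -0.0503, 0.1266]
tool_rot: [-0.008, -0.62, 0.784, 0.002]
contact_force: [0.4, 0.2, -0.2]
gripper_width: -0.002
```

```bash
python3 - 2>/dev/null <<'E'
from bub import *
show()
im=imaging.read_camera("side");crop("side",im,"s12",210,120,400,315,3)
im=imaging.read_camera("top");crop("top",im,"t12",205,150,375,255,4.7)
t=W(p,(45,-52,105))
plan([(t,p[2]-np.pi/2,8)],1)
E
```

```text
t 15.25 p [ 0.6119 -0.0503  0.1266] yaw -1.804 tilt [-0.015 -0.006] F [ 0.4  0.2 -0.2] w -0.002 q [ 0.01  0.5  -0.05  1.78  0.04  0.87 -1.86]
[[0.0, -0.5, 2.6, 0.1, -0.1, -0.2, 1.0], [0.0, -0.5, 2.6, 0.1, -0.1, -0.2, 1.0], [0.0, -0.5, 2.6, 0.1, -0.1, -0.2, 1.0], [0.1, -0.5, 2.6, 0.1, -0.1, -0.2, 1.0], [0.1, -0.5, 2.7, 0.1, -0.1, -0.2, 1.0], [0.1, -0.5, 2.7, 0.1, -0.1, -0.2, 1.0], [0.1, -0.5, 2.7, 0.1, -0.1, -0.2, 1.0], [0.1, -0.5, 2.7, 0.1, -0.1, -0.2, 1.0]]
```

View pics/s12.png

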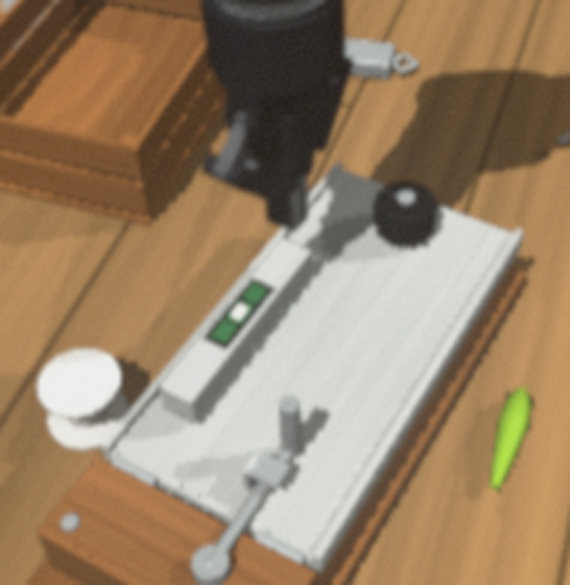

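>>> apply_moves([
  [0,-0.8,3,0.3,-0.4,-0.4,1.0],
  [0.0,-0.8,3,0.3,-0.4,-0.3,1.0],
  [0.0,-0.8,3,0.2,-0.2,-0.3,1.0],
  [0.1,-0.8,3,0.1,-0.1,-0.3,1.0],
  [0.1,-0.6,3,0.1,-0.1,-0.2,1.0],
  [0.1,-0.5,3,0,0,-0.2,1.0],
  [0.1,-0.5,3,0,0,0,1.0],
  [0,0,0,0,0,0,1.0],
])

```text
t: 16.35
eef_pos: [0.6153, -0.0527, 0.1034]
tool_rot: [0.006, -0.635, 0.772, 0.003]
contact_force: [0.5, -0.0, 1.3]
gripper_width: -0.003
```

```bash
python3 - 2>/dev/null <<'E'
from bub import *
show()
im=imaging.read_camera("side");crop("side",im,"s13",210,120,400,315,3)
print(W(p,(45,-52,105)),p[2]-np.pi/2)
E
```

```text
t 16.35 p [ 0.6153 -0.0527  0.1034] yaw -1.765 tilt [0.006 0.012] F [ 0.5 -0.   1.3] w -0.003 q [ 0.04  0.52 -0.07  1.8   0.03  0.81 -1.8 ]
[ 0.61552162 -0.05019428  0.105     ] -1.773029079966687
```

View pics/s13.png

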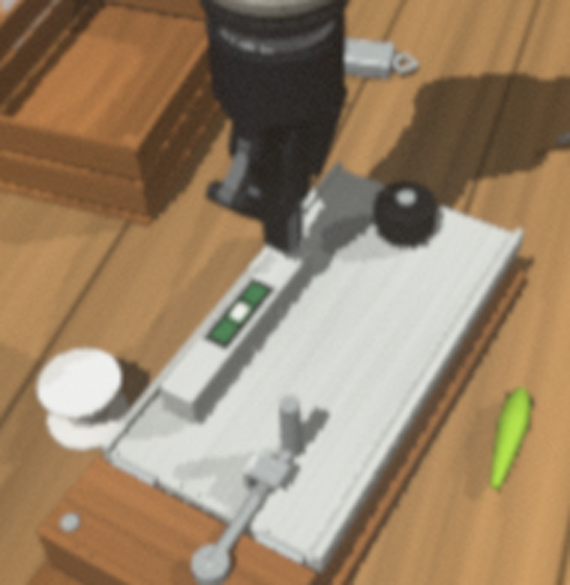

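>>> apply_moves([
  [-2,0,2,0,0,0,1.0],
  [-1,0,2,0,0,0,1.0],
  [0,0,2,0,0,0,1.0],
  [0,0,2,0,0,0,1.0],
  [0,0,2,0,0,0,1.0],
  [0,0,2,0,0,0,1.0],
  [0,0,2,0,0,0,1.0],
  [0,0,2,0,0,0,1.0],
])

```text
t: 17.4
eef_pos: [0.6164, -0.0492, 0.088]
tool_rot: [0.006, -0.635, 0.772, 0.002]
contact_force: [-2.6, 0.5, 7.3]
gripper_width: 0.003
```

```bash
python3 - 2>/dev/null <<'E'
from bub import *
show()
E
```

```text
t 17.4 p [ 0.6164 -0.0492  0.088 ] yaw -1.764 tilt [0.007 0.012] F [-2.6  0.5  7.3] w 0.003 q [ 0.03  0.55 -0.07  1.81  0.03  0.78 -1.81]
```

>>> apply_moves([
  [0,0,2,0,0,0,1.0],
  [0,0,2,0,0,0,1.0],
  [0,0,2,0,0,0,1.0],
  [0,0,2,0,0,0,1.0],
  [0,0,3,0,0,0,1.0],
  [0,0,3,0,0,0,1.0],
  [0,0,3,0,0,0,1.0],
  [0,0,3,0,0,0,1.0],
])

```text
t: 18.4
eef_pos: [0.6166, -0.0492, 0.0857]
tool_rot: [0.007, -0.635, 0.773, 0.002]
contact_force: [-10.3, -0.4, 26.4]
gripper_width: 0.0
```

```bash
python3 - 2>/dev/null <<'E'
from bub import *
show()
im=imaging.read_camera("side");crop("side",im,"s15",210,120,400,315,3)
both("b15")
E
```

```text
t 18.4 p [ 0.6166 -0.0492  0.0857] yaw -1.766 tilt [0.008 0.011] F [-10.3  -0.4  26.4] w 0.0 q [ 0.03  0.55 -0.07  1.81  0.03  0.77 -1.81]
```

View pics/s15.png

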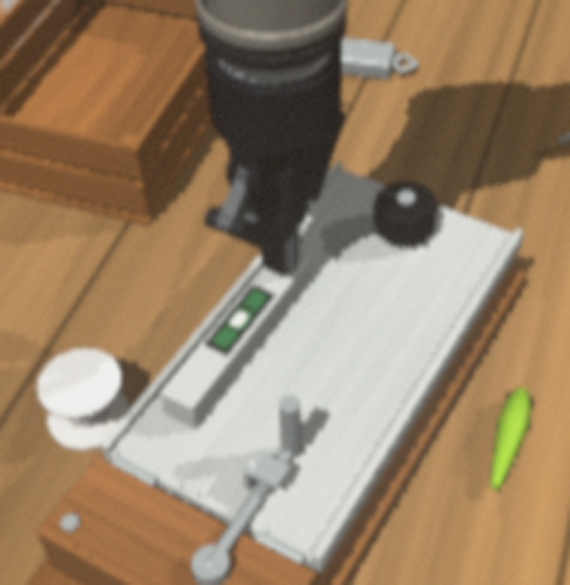

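>>> apply_moves([
  [0,0.5,2,0,0,0,1.0],
  [0,0.5,2,0,0,0,1.0],
  [0,0.5,2,0,0,0,1.0],
  [0,0.5,2,0,0,0,1.0],
  [0,0.5,2,0,0,0,1.0],
  [0,0.5,2,0,0,0,1.0],
  [0,0.5,2,0,0,0,1.0],
  [0,0.5,2,0,0,0,1.0],
])

```text
t: 19.5
eef_pos: [0.6165, -0.0492, 0.0858]
tool_rot: [0.01, -0.634, 0.773, -0.002]
contact_force: [-5.9, 0.5, 16.5]
gripper_width: -0.001
```

```bash
python3 - <<'E'
from bub import *
show()
im=imaging.read_camera("side");crop("side",im,"s16",265,200,305,245,13)
meas("side",im,85,"b16")
show()
E
```

```text
t 19.5 p [ 0.6165 -0.0492  0.0858] yaw -1.768 tilt [0.018 0.01 ] F [-5.9  0.5 16.5] w -0.001 q [ 0.03  0.54 -0.07  1.82  0.03  0.76 -1.82]
side row 117 vial -24.8 26.200000000000003 bubble 0.07 off(-y dir) -0.63 bub width 12.9
t 19.55 p [ 0.6165 -0.0492  0.0858] yaw -1.768 tilt [0.018 0.01 ] F [-6.2  0.3 16.5] w -0.002 q [ 0.03  0.54 -0.07  1.82  0.03  0.76 -1.82][ WARN:0@3.814] global loadsave.cpp:1063 imwrite_ Unsupported depth image for selected encoder is fallbacked to CV_8U.
```

View pics/s16.png

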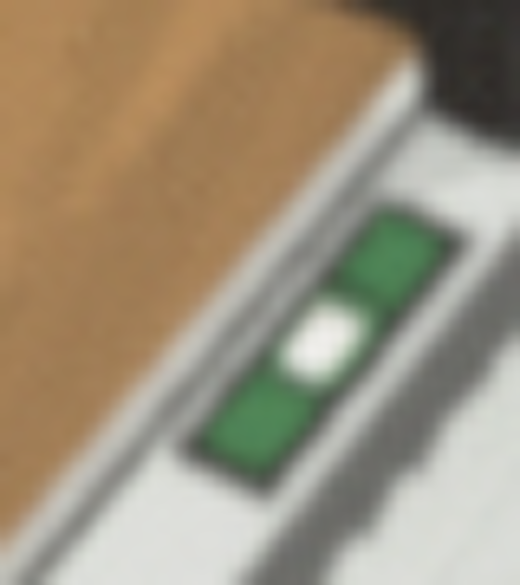

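View pics/b16.png

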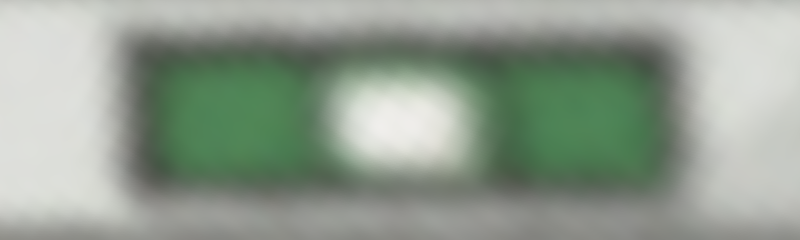

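>>> apply_moves([
  [0,0.5,1.5,-0.1,0,0,1.0],
  [0,0.5,1.5,-0.1,0,0,1.0],
  [0,0.3,1.4,0,0,0,1.0],
  [0,0.3,1.4,0,0,0,1.0],
  [0,0.3,1.4,0,0,0,1.0],
  [0,0.3,1.4,0,0,0,1.0],
  [0,0.3,1.4,0,0,0,1.0],
  [0,0.3,1.4,0,0,0,1.0],
])

```text
t: 20.55
eef_pos: [0.6165, -0.0492, 0.0859]
tool_rot: [0.012, -0.633, 0.774, -0.003]
contact_force: [-4.2, 1.1, 13.1]
gripper_width: 0.001
```

```bash
python3 - 2>/dev/null <<'E'
from bub import *
show()
im=imaging.read_camera("side")
meas("side",im,85,"b17")
im=imaging.read_camera("top");crop("top",im,"t17",205,150,375,255,4.7)
E
```

```text
t 20.55 p [ 0.6165 -0.0492  0.0859] yaw -1.77 tilt [0.021 0.01 ] F [-4.2  1.1 13.1] w 0.001 q [ 0.03  0.54 -0.07  1.83  0.03  0.75 -1.82]
side row 117 vial -24.9 26.099999999999994 bubble 0.23 off(-y dir) -0.37 bub width 13.2
```

View pics/t17.png

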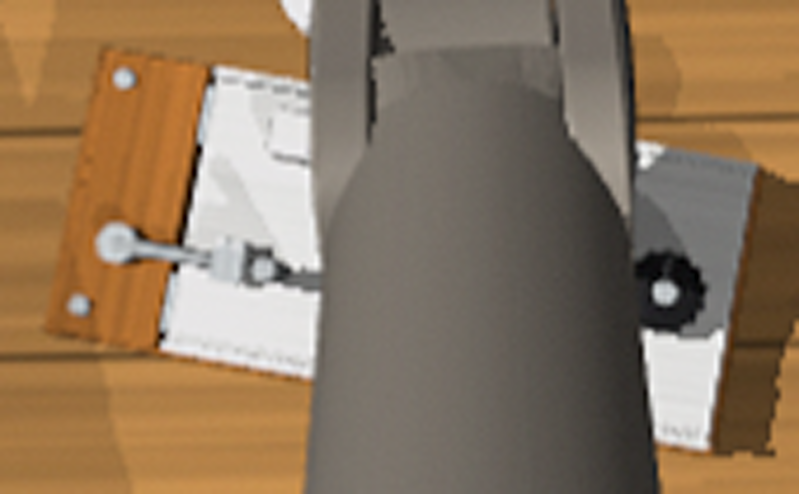

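```bash
python3 - 2>/dev/null <<'E'
from bub import *
from scipy.ndimage import gaussian_filter1d as gf
def prof(im,n,z):
    src=np.float32([proj(n,W(p,P))[0] for P in((33,40,z),(57,40,z),(57,-40,z),(33,-40,z))])
    dst=np.float32([(0,0),(0,240),(800,240),(800,0)])
    w=cv2.warpPerspective(im.astype(np.float32),cv2.getPerspectiveTransform(src,dst),(800,240),flags=cv2.INTER_CUBIC)
    return w
im=np.mean([imaging.read_camera("side").astype(float) for _ in range(6)],0)
w=prof(im,"side",85);g=w[85:150].mean(0)
for i in range(110,700,10): print(i,np.round(g[i-3:i+4].mean(0)).astype(int).tolist(),end=" ; ")
np.save("g.npy",g)
show()
E
```

```text
110 [183, 185, 180] ; 120 [155, 156, 151] ; 130 [124, 126, 120] ; 140 [96, 103, 93] ; 150 [79, 96, 77] ; 160 [73, 102, 74] ; 170 [73, 113, 77] ; 180 [76, 123, 82] ; 190 [78, 128, 85] ; 200 [79, 131, 86] ; 210 [80, 131, 86] ; 220 [80, 132, 86] ; 230 [80, 132, 86] ; 240 [79, 132, 86] ; 250 [79, 132, 86] ; 260 [79, 132, 87] ; 270 [79, 131, 86] ; 280 [78, 129, 85] ; 290 [77, 124, 83] ; 300 [79, 120, 83] ; 310 [87, 119, 89] ; 320 [106, 129, 106] ; 330 [134, 150, 133] ; 340 [164, 177, 163] ; 350 [191, 200, 188] ; 360 [210, 217, 207] ; 370 [221, 225, 217] ; 380 [226, 228, 221] ; 390 [227, 229, 223] ; 400 [227, 229, 222] ; 410 [226, 228, 221] ; 420 [226, 227, 220] ; 430 [223, 225, 217] ; 440 [216, 219, 209] ; 450 [201, 206, 194] ; 460 [178, 187, 172] ; 470 [148, 164, 145] ; 480 [118, 141, 116] ; 490 [94, 122, 94] ; 500 [79, 111, 81] ; 510 [72, 109, 75] ; 520 [72, 113, 77] ; 530 [74, 120, 81] ; 540 [76, 126, 83] ; 550 [77, 129, 85] ; 560 [77, 130, 85] ; 570 [77, 130, 85] ; 580 [77, 130, 85] ; 590 [77, 130, 85] ; 600 [77, 130, 85] ; 610 [77, 130, 85] ; 620 [76, 128, 84] ; 630 [74, 123, 81] ; 640 [74, 116, 79] ; 650 [77, 109, 79] ; 660 [86, 107, 87] ; 670 [106, 116, 104] ; 680 [132, 136, 129] ; 690 [159, 161, 156] ; t 20.95 p [ 0.6165 -0.0492  0.0859] yaw -1.77 tilt [0.021 0.01 ] F [-3.8  0.2 12.3] w 0.003 q [ 0.03  0.54 -0.07  1.83  0.03  0.75 -1.82]
```

```bash
python3 - 2>/dev/null <<'E'
from bub import *
F=[]
for i in range(12):
    im=imaging.read_camera("side");s=bot.get_obs();F.append((round(float(s["contact_force"][2]),1),round(float(s["eef_pos"][2]*1000),2)))
print(F);meas("side",im,85);crop("side",im,"s18",210,120,400,315,3)
E
```

```text
[(13.4, 85.91), (13.0, 85.93), (12.7, 85.91), (12.6, 85.93), (12.1, 85.93), (12.0, 85.91), (12.7, 85.91), (12.4, 85.88), (12.8, 85.91), (13.3, 85.91), (13.0, 85.92), (12.1, 85.91)]
side row 118 vial -24.8 26.200000000000003 bubble 0.24 off(-y dir) -0.46 bub width 13.2
```

View pics/s18.png

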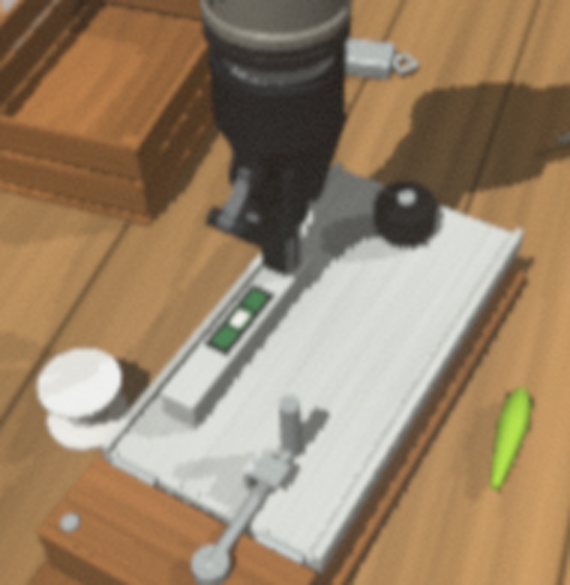

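Steady at about 12.7 N. The level is down, the hook is closed and the bubble sits between its lines, so I'm handing in.

```bash
python3 - <<'E'
from station import bot
print(bot.hand_in())
E
```

```text
the job is handed in; nothing more can be done
None
```

I closed the hook, levelled the shelf and handed in with the fingers still pressing the spirit level down, at about 21.6 s of the 72 s allowed.

- **Hook:** I pushed the peg until it hit its stop, at about 7.5 N. Both cameras then showed it in the catch, with the peg within about half a pixel of its computed closed position.
- **Knob:** I turned it about 1.26 rad clockwise. After I let go, the bubble was within about 0.5 mm of centre. The two cameras disagreed slightly: the top one put it at about −0.4 to −0.6 mm (towards the hinge), the side one at about 0 to +0.3 mm.
- **Pressing:** I pressed the bare knob-side end and held a steady 12–13 N, with a brief peak of 26 N on the way down. The fingertips were at 85.9 mm, against about 86 mm expected for fully down.
- **Bubble while pressed:** Under the load the bubble shifts about 0.7 mm towards the hinge. The side camera puts it 0.2–0.5 mm off centre. Allowing for the camera disagreement it could be up to 0.9 mm off, still inside the lines. The arm hid the vial from the top camera, so I could not cross-check this.
- **Loose gear:** I never touched it. The spool and jig were in place in the last close-up side view. I did not check the scale hook or the screwdriver in a full picture at the end.

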